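# Lock the large whetstone into its stone base

### The job

Lay the largest whetstone lengthwise on the bed of the stone base, push it right up against the end stop and hold it there until the sprung catch has come fully up behind it, then let go so that the stone stays locked in, flat on the bed. Leave the smaller whetstone beside it where it is.

Things in the scene. Friction and masses are not known exactly. Their poses are not given: they have to be found in the camera images.
- large_stone_center (a point): Centre (half-way up) of the largest whetstone, the one to load: loose plain bar 60 x 180 x 24 mm, about 0.55 kg, flat on the bench. x runs across its width, y along its length, z up. Pressed against the stop, its centre is at x = 20, y = 0, z = 30 mm of the stone base and its end 6 mm clear of the catch; let go, it is pushed back at most 6 mm, on to the risen catch.
- small_stone_center (a point): Centre (half-way up) of the smaller loose whetstone on the bench, 50 x 150 x 20 mm, not to be moved. Axes as for the largest one.
- stone_base: Fixed grey steel bed, 54 mm wide, on 84 mm wide feet 10 mm high. Origin on the bench under its middle; x along the bed to the stop, z up. Bed top z = 18 mm, from x = -135 to the dark stop block (face x = 110, 74 wide, top z = 38). A brass sprung ejector (30 wide, z = 23 to 33) sticks 12 mm out of the stop to x = 98; pushed flush it resists with 6 to 10 N, and pushes back on release.
- catch (a joint): Sprung steel catch in the bed, 26 mm wide: upright face (to the stop) at x = -76 mm of the base, sloping down to x = -101; its tip stands 9 mm above the bed. Value in m: 0 fully up, 0.009 down flush. The stone laid over it pushes it down by its weight (about 1 N). Damped: takes about 1 s to rise once the stone is clear of it.

How it is judged (in metres and radians):
On the way:
1. the large whetstone is held against the stop (within 4 mm) with the catch risen behind it (x of large_stone_center in the frame of stone_base between 0.016 and 0.024 m and y of large_stone_center in the frame of stone_base between -0.015 and 0.015 m and z of large_stone_center in the frame of stone_base between 0.026 and 0.035 m and value of joint catch below 0.0025 m), for 0.1 s.
At the end, for the whole second after the job is handed in: The large whetstone lies flat on the bed between stop and catch (its centre 10 to 24 mm from the base's origin towards the stop, within 12 mm of the bed's centre line, within 10 degrees of it), with the catch up to within 2.5 mm (value of joint catch below 0.0025 m and x of large_stone_center in the frame of stone_base between 0.01 and 0.024 m and y of large_stone_center in the frame of stone_base between -0.012 and 0.012 m and z of large_stone_center in the frame of stone_base between 0.026 and 0.034 m and angle between the y axis of large_stone_center and the x axis of stone_base, either way round below 0.175 rad and angle between large_stone_center's own z axis and vertical below 0.1 rad); the robot touches nothing.
It fails at once if the smaller loose whetstone is moved more than 20 mm (distance of small_stone_center from where it was at the start of the episode above 0.02 m).
It also fails if it takes over 42 s, if anything falls off the work surface, if the arm or the gripper's body presses on something with over 40 N, if the wrist force passes 120 N, or if a joint passes its speed limit or range.

### The arm

A 6-joint arm with a two-finger parallel gripper is mounted at the origin on a cart in front of the work surface, level with it; the furniture and walls round the work are solid. World frame = base frame: x ahead of the robot, y to its left, z up, the work surface at z = 0. Lengths are in mm, angles in rad, forces in N, time in s.
With the tool pointing down it reaches from about 375 to 975 mm from the base axis. Payload 3.8 kg.
Tool frame: the origin (TCP) lies on the mounting face of the last link; the fingertips stand 166 mm ahead of it and the grasp point (between the pads) lies 147 mm ahead of it; z points along the fingers, y is the line along which they close (so a half turn about z gives the same grasp; the last joint's range is limited). The gripper opens to 88 mm and grips with 3 to 60 N. Pads are 18 mm wide; open, the fingers measure 123 mm over their backs; the gripper's body (75 mm by 187 mm) begins 45 mm behind the grasp point.
Start: joints at [-1.241, 0.264, 1.604, -0, 1.274, -0.037], TCP at [242.07, -630.097, 404.706] pointing down, gripper open.
Joint ranges: [-2.63, 2.63], [-0.94, 2.18], [0.31, 2.57], [-1.31, 4.45], [0, 2.66], [-2.55, 2.55]. Speed limits (rad/s): [2.57, 2.57, 3.14, 3.14, 3.14, 3.14].

### API

Orientations are given as a unit quaternion [x, y, z, w].
In Python, from cell import ctrl, cams, finder gives the robot as it stands.
- The arm moves only by the shell command python3 -m creep 'ROWS' [FORCE]. ROWS is JSON, a list of rows, each an object of numbers: "jaw": the finger opening in m, from 0 to 0.0881; "tx", "ty", "tz": the shift along the tool's x, y, z in m; "ax", "ay", "az": the turn, a rotation vector about the tool's x, y, z in degrees. In form: [{"jaw": .., "tx": .., "ty": .., "tz": .., "ax": .., "ay": .., "az": ..}, ...]. A call has exactly 8 rows; each row shifts and turns the commanded pose from where the row before left it, along the tool's axes as they then stand; what a row does not reach is not made up. A row lasts 1/12 s, in which the tool goes at most 41.7 mm and 7.16 degrees, less where a joint would pass 70% of its speed; a pose out of reach is approached as far as the arm can. A call with a gripper value outside its range is refused whole. The fingers move at their own pace and stop on an object; FORCE is the grip in N (left out, the last holds). Time passes only in rows, so rows that do not move let the fingers close, or fill a call up. It gives the time, the measured TCP pose, the force and the opening at its end, in the units of the state.
- ctrl.get_state(): the state, without advancing time (a new reading comes with each control period).
- cams.camera(name): name is "scene" or "top" or "wrist"; returns (picture, depth): 384x512x3 uint8, red, green, blue; 384x512 float32, mm along the optical axis (not along the pixel's ray), 0 where there is no reading.
- cams.calibration(name): a dict with "fov_y" (degrees; the focal length in pixels is half the picture's height over the tangent of half this angle, whatever the lens; pixels are square), "cx", "cy" (the principal point, pixels), "extrinsics" (4x4, takes a point from world to camera coordinates). Camera axes: x right, y down, z forward; pixel columns grow to the right and rows downward; lengths in mm; the calibration is good to about 2 mm. The wrist camera is an equidistant fisheye: a pixel r from the principal point sees the ray r / f radians off the axis. A picture is of the moment at which its call begins: read the wrist's pose just before it. calibration takes no time and is no camera call; for the wrist camera it gives the pose at the moment of the call.
- ctrl.close_job(): hands the job in, once; it reports no verdict.
Trained networks look in the newest picture that a camera, given by its name, has taken for a name from the list of things; names that differ only in an ending like _2 or _b are one class to them, and where a whole thing is asked for, a point or a joint stands for the part that bears it (a point fixed in the world has none). Each returns a list of dicts, best first, with "conf" (0 to 1); they miss things now and then, are a little off and sometimes report something else, mostly with a low value. They report only what shows in the picture. A call takes as long as a camera call.
- finder.regions_of(camera, name): "region" (384x512 bool, what is visible of it) and "extent" ([left, top, right, bottom] in pixels, round what is visible of it).
The state is a dict: "clock": time; "q": joint angles; "joint_vel": joint speeds; "effort": joint torques, N m; "eef_pos": TCP position; "ee_rot": TCP orientation; "force": force on the tool from outside, world axes, zero at the start; "wrist_torque": the same for the moment, N m; "finger_gap": finger opening in mm.
Only numpy, scipy, OpenCV 4.12 (cv2) and the standard library are available. Lean on these libraries where they do the work, as an engineer would, in place of code of your own. Each camera call takes 0.05 s, during which the arm holds its last target. There are 200 camera calls.

## Working session

There is one attempt and no reset: what is moved stays moved. The work goes in short steps, Python scripts to look and compute and a shell command to move; the robot and the scene stay as the last step left them, time stands still between calls to the robot, and variables do not carry over. Pictures are saved under pics/ and viewed, on a budget of 10 in all, crops included, one or two more only if the job needs it, and the job is handed in when it is done.

```bash
mkdir -p pics
cat > h.py <<'E'
import numpy as np, cv2
from cell import ctrl, cams, finder
from scipy.spatial.transform import Rotation as R
def pts(cam,depth,mask):
    c=cams.calibration(cam); f=192/np.tan(np.radians(c['fov_y'])/2)
    v,u=np.nonzero(mask&(depth>0)); z=depth[v,u]
    P=np.c_[(u-c['cx'])/f*z,(v-c['cy'])/f*z,z]
    T=np.linalg.inv(np.array(c['extrinsics'])); return P@T[:3,:3].T+T[:3,3]
def save(n,p): cv2.imwrite('pics/'+n+'.png',cv2.cvtColor(p,cv2.COLOR_RGB2BGR))
E
python3 - <<'E'
from h import *
s=ctrl.get_state(); print(s['clock'],s['eef_pos'],s['ee_rot'])
ims=[]
for cam in ['top','scene']:
    p,d=cams.camera(cam); q=p.copy()
    for n in ['large_stone_center','small_stone_center','stone_base','catch']:
        for r in finder.regions_of(cam,n)[:2]:
            m=r['region']; P=pts(cam,d,m)
            if len(P)<10: print(cam,n,len(P));continue
            zt=np.percentile(P[:,2],90); T=P[abs(P[:,2]-zt)<5] 
            rc=cv2.minAreaRect(T[:,:2].astype(np.float32))
            print(cam,n,round(r['conf'],2),np.round(r['extent']),'zt',zt.round(1),'rect',np.round(rc[0],1),np.round(rc[1],1),round(rc[2],1))
            l,t,rr,b=[int(x) for x in r['extent']]; cv2.rectangle(q,(l,t),(rr,b),(255,0,0),1); cv2.putText(q,n[:5]+'%.1f'%r['conf'],(l,t),0,.4,(255,0,0))
    ims.append(q)
save('a',cv2.resize(np.vstack(ims),None,fx=.78,fy=.78)); save('top0',ims[0])
E
```

```text
0.0 [ 241.96306017 -629.78423537  403.40065554] [ 9.83230064e-01  1.82366233e-01 -1.56849758e-04 -1.08385031e-03]
top large_stone_center 0.8 [238. 148. 294. 235.] zt 26.0 rect [587.1 120.3] [ 59.3 178.9] 64.8
top small_stone_center 0.94 [314. 119. 366. 187.] zt 21.7 rect [669.5 -48.9] [ 49.4 149.3] 58.5
top stone_base 0.6 [107. 192. 228. 284.] zt 33.9 rect [497.3 354.5] [217.1  73.9] 55.3
top catch 0.7 [196. 252. 214. 268.] zt 27.4 rect [438.9 258.2] [19.3 25.3] 60.4
scene large_stone_center 0.61 [227. 158. 285. 228.] zt 25.5 rect [587.1 124.1] [ 60.4 181.8] 65.0
scene small_stone_center 0.84 [254. 114. 291. 160.] zt 21.4 rect [668.4 -45. ] [ 50.5 155.3] 58.7
scene stone_base 0.73 [151. 247. 296. 322.] zt 36.0 rect [548.  431.4] [36.8 75.1] 57.2
scene catch 0.59 [263. 261. 280. 275.] zt 28.0 rect [438.9 260.8] [21.  26.9] 59.9
```

View pics/a.png

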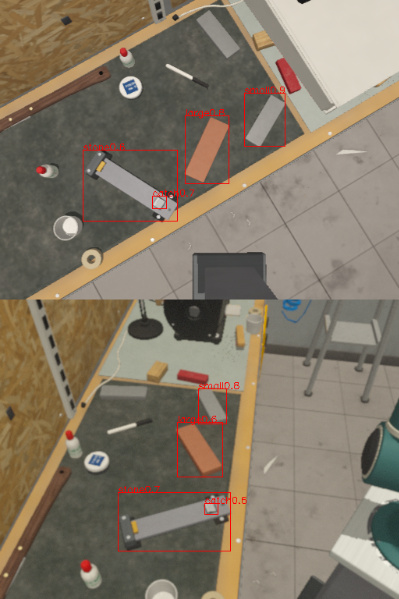

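Top view: the large (orange) stone is at reduced pixels (207,150), the small grey one at (265,122) and the base at (130,185), with its stop at the upper left and the catch at lower right (158,202). Next I fit the base pose and plan the first move.

```bash
cat >> h.py <<'E'
def plan(target_tcp, yaw_y):  # shift in tool axes, then turn about tool z (deg) to bring tool y to world yaw_y (mod 180), tool vertical
    s=ctrl.get_state(); r=R.from_quat(s['ee_rot']); M=r.as_matrix()
    print('t',round(s['clock'],2),'tcp',np.round(s['eef_pos'],1),'F',np.round(s['force'],1),'gap',round(s['finger_gap'],1),'q',np.round(s['q'],2))
    print('tool shift mm',np.round(M.T@(np.array(target_tcp)-s['eef_pos']),1))
    a=np.radians(yaw_y); y=np.array([np.cos(a),np.sin(a),0]); z=np.array([0,0,-1.])
    for k in (1,-1):
        G=np.c_[np.cross(k*y,z),k*y,z]; print('turn deg',np.round(np.degrees((r.inv()*R.from_matrix(G)).as_rotvec()),1))
E
python3 - <<'E'
from h import *
for cam in ['top','scene']:
    p,d=cams.camera(cam); P=pts(cam,d,np.ones(d.shape,bool))
    m=finder.regions_of(cam,'stone_base')[0]['region']; m=cv2.dilate(m.astype(np.uint8),np.ones((5,5)))>0
    B=pts(cam,d,m)
    for lo,hi in((14,23),(32,44)):
        T=B[(B[:,2]>lo)&(B[:,2]<hi)]; rc=cv2.minAreaRect(T[:,:2].astype(np.float32))
        print(cam,lo,len(T),'z',np.median(T[:,2]).round(1),'rect',np.round(rc[0],1),np.round(rc[1],1),round(rc[2],1),'med',np.median(T,0).round(1))
    # refine: bed axis by PCA of bed pts
    T=B[(B[:,2]>14)&(B[:,2]<23)]; c=T[:,:2].mean(0); w,v=np.linalg.eigh(np.cov((T[:,:2]-c).T)); a=v[:,1]; a=a*np.sign(a[1])
    print('axis',np.degrees(np.arctan2(a[1],a[0])).round(2),'c',c.round(1))
    a=np.radians(57.5); ax=np.array([np.cos(a),np.sin(a)]); n=np.array([-ax[1],ax[0]]); o=np.array([490,345.])
    K=B[(B[:,2]>12)]; print('bed lat pct',np.percentile((T[:,:2]-o)@n,[1,5,50,95,99]).round(1),'long',np.percentile((K[:,:2]-o)@ax,[0.5,2,50,98,99.5]).round(1))
    H=B[B[:,2]>34]; print('stop lat',np.percentile((H[:,:2]-o)@n,[1,5,50,95,99]).round(1),'long',np.percentile((H[:,:2]-o)@ax,[1,5,50,95,99]).round(1))
plan([587.1,121.5,280],64.8)
E
```

```text
top 14 2508 z 17.5 rect [483.5 325.8] [259.9  71.8] 57.2 med [479.  319.2  17.5]
top 32 433 z 36.8 rect [548.2 428.2] [37.7 73.9] 57.0 med [549.4 430.2  36.8]
axis 57.18 c [478.  318.4]
bed lat pct [-30.8 -28.6  -4.1  20.6  22.7] long [-148.4 -144.1   -9.1  115.2  118.7]
stop lat [-39.9 -37.   -4.2  28.3  30.8] long [ 87.   94.9 106.  117.9 119.3]
scene 14 2982 z 17.9 rect [484.7 333.8] [271.1  65.1] 59.5 med [480.2 329.2  17.9]
scene 32 556 z 37.7 rect [547.5 431.9] [36.4 74.1] 57.2 med [547.1 435.4  37.7]
axis 58.25 c [478.4 327.5]
bed lat pct [-28.7 -25.9   1.1  24.2  32.9] long [-145.3 -140.4    0.9  119.1  121.6]
stop lat [-38.4 -34.4  -0.1  32.   33.8] long [ 90.1  97.5 109.3 121.  122.1]
t 0.7 tcp [ 242.1 -630.1  404.7] F [ 0.3  0.5 -0.4] gap 88.4 q [-1.24  0.26  1.6   0.    1.27 -0.04]
tool shift mm [ 591.6 -577.9  124.7]
turn deg [   0.     0.  -133.8]
turn deg [ 0.  -0.  46.2]
```

```bash
python3 -m creep '[{"jaw":0.088,"tx":0.0246,"ty":-0.0241},{"jaw":0.088,"tx":0.0246,"ty":-0.0241},{"jaw":0.088,"tx":0.0246,"ty":-0.0241},{"jaw":0.088,"tx":0.0246,"ty":-0.0241},{"jaw":0.088,"tx":0.0246,"ty":-0.0241},{"jaw":0.088,"tx":0.0246,"ty":-0.0241},{"jaw":0.088,"tx":0.0246,"ty":-0.0241},{"jaw":0.088,"tx":0.0246,"ty":-0.0241}]' 45
python3 -m creep '[{"jaw":0.088,"tx":0.0246,"ty":-0.0241},{"jaw":0.088,"tx":0.0246,"ty":-0.0241},{"jaw":0.088,"tx":0.0246,"ty":-0.0241},{"jaw":0.088,"tx":0.0246,"ty":-0.0241},{"jaw":0.088,"tx":0.0246,"ty":-0.0241},{"jaw":0.088,"tx":0.0246,"ty":-0.0241},{"jaw":0.088,"tx":0.0246,"ty":-0.0241},{"jaw":0.088,"tx":0.0246,"ty":-0.0241}]'
python3 -m creep '[{"jaw":0.088,"tx":0.0246,"ty":-0.0241},{"jaw":0.088,"tx":0.0246,"ty":-0.0241},{"jaw":0.088,"tx":0.0246,"ty":-0.0241},{"jaw":0.088,"tx":0.0246,"ty":-0.0241},{"jaw":0.088,"tx":0.0246,"ty":-0.0241},{"jaw":0.088,"tx":0.0246,"ty":-0.0241},{"jaw":0.088,"tx":0.0246,"ty":-0.0241},{"jaw":0.088,"tx":0.0246,"ty":-0.0241}]'
python3 -m creep '[{"jaw":0.088,"tz":0.0156,"az":5.8},{"jaw":0.088,"tz":0.0156,"az":5.8},{"jaw":0.088,"tz":0.0156,"az":5.8},{"jaw":0.088,"tz":0.0156,"az":5.8},{"jaw":0.088,"tz":0.0156,"az":5.8},{"jaw":0.088,"tz":0.0156,"az":5.8},{"jaw":0.088,"tz":0.0156,"az":5.8},{"jaw":0.088,"tz":0.0156,"az":5.6}]'
python3 - <<'E'
from h import *
plan([587.1,121.5,175],64.8)
p,d=cams.camera('wrist'); save('w1',p)
for n in ['large_stone_center']:
    for r in finder.regions_of('wrist',n)[:1]:
        c=cams.calibration('wrist'); f=192/np.tan(np.radians(c['fov_y'])/2)
        v,u=np.nonzero(r['region']&(d>0)); z=d[v,u]; dx,dy=u-c['cx'],v-c['cy']; rr=np.hypot(dx,dy)+1e-9; k=np.tan(rr/f)/rr
        P=np.c_[dx*k*z,dy*k*z,z]; T=np.linalg.inv(np.array(c['extrinsics'])); P=P@T[:3,:3].T+T[:3,3]
        T=P[abs(P[:,2]-24)<6]; rc=cv2.minAreaRect(T[:,:2].astype(np.float32)); print(r['conf'],np.round(r['extent']),len(T),np.median(P[:,2]),rc)
E
```

```text
t 0.7 tcp [ 242.1 -630.1  404.7] F [ 0.3  0.5 -0.4] gap 88.4 q [-1.24  0.26  1.6   0.    1.27 -0.04]
tool shift mm [ 591.6 -577.9  229.7]
turn deg [   0.     0.  -133.8]
turn deg [ 0.  -0.  46.2]schema error: expected keys jaw, tx, ty, tz, ax, ay, az
schema error: expected keys jaw, tx, ty, tz, ax, ay, az
schema error: expected keys jaw, tx, ty, tz, ax, ay, az
schema error: expected keys jaw, tx, ty, tz, ax, ay, az
```

View pics/w1.png

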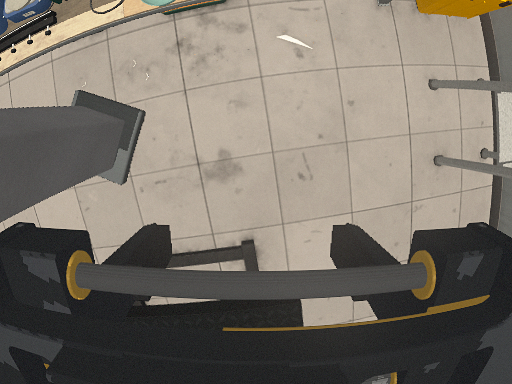

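The move was refused because every key is required, so the arm didn't move and the wrist view shows only floor. I'm retyping it with all the keys.

```bash
python3 -m creep '[{"jaw":0.088,"tx":0.0246,"ty":-0.0241,"tz":0,"ax":0,"ay":0,"az":0},{"jaw":0.088,"tx":0.0246,"ty":-0.0241,"tz":0,"ax":0,"ay":0,"az":0},{"jaw":0.088,"tx":0.0246,"ty":-0.0241,"tz":0,"ax":0,"ay":0,"az":0},{"jaw":0.088,"tx":0.0246,"ty":-0.0241,"tz":0,"ax":0,"ay":0,"az":0},{"jaw":0.088,"tx":0.0246,"ty":-0.0241,"tz":0,"ax":0,"ay":0,"az":0},{"jaw":0.088,"tx":0.0246,"ty":-0.0241,"tz":0,"ax":0,"ay":0,"az":0},{"jaw":0.088,"tx":0.0246,"ty":-0.0241,"tz":0,"ax":0,"ay":0,"az":0},{"jaw":0.088,"tx":0.0246,"ty":-0.0241,"tz":0,"ax":0,"ay":0,"az":0}]' 45
python3 -c "
from h import *
plan([587.1,121.5,175],64.8)"
```

```text
clock: 1.47
eef_pos: [357.0, -378.0, 404.9]
ee_rot: [0.983, 0.182, 0.0, 0.0]
force: [0.9, -0.4, 1.0]
finger_gap: 87.8
t 1.47 tcp [ 357.  -378.   404.9] F [ 0.9 -0.4  1. ] gap 87.8 q [-0.86 -0.03  1.93  0.    1.24  0.34]
tool shift mm [ 393.7 -384.   229.8]
turn deg [   0.     0.  -133.8]
turn deg [ 0.  -0.  46.2]
```

```bash
python3 -m creep '[{"jaw":0.088,"tx":0.0246,"ty":-0.024,"tz":0,"ax":0,"ay":0,"az":0},{"jaw":0.088,"tx":0.0246,"ty":-0.024,"tz":0,"ax":0,"ay":0,"az":0},{"jaw":0.088,"tx":0.0246,"ty":-0.024,"tz":0,"ax":0,"ay":0,"az":0},{"jaw":0.088,"tx":0.0246,"ty":-0.024,"tz":0,"ax":0,"ay":0,"az":0},{"jaw":0.088,"tx":0.0246,"ty":-0.024,"tz":0,"ax":0,"ay":0,"az":0},{"jaw":0.088,"tx":0.0246,"ty":-0.024,"tz":0,"ax":0,"ay":0,"az":0},{"jaw":0.088,"tx":0.0246,"ty":-0.024,"tz":0,"ax":0,"ay":0,"az":0},{"jaw":0.088,"tx":0.0246,"ty":-0.024,"tz":0,"ax":0,"ay":0,"az":0}]'
python3 -m creep '[{"jaw":0.088,"tx":0.0246,"ty":-0.024,"tz":0,"ax":0,"ay":0,"az":0},{"jaw":0.088,"tx":0.0246,"ty":-0.024,"tz":0,"ax":0,"ay":0,"az":0},{"jaw":0.088,"tx":0.0246,"ty":-0.024,"tz":0,"ax":0,"ay":0,"az":0},{"jaw":0.088,"tx":0.0246,"ty":-0.024,"tz":0,"ax":0,"ay":0,"az":0},{"jaw":0.088,"tx":0.0246,"ty":-0.024,"tz":0,"ax":0,"ay":0,"az":0},{"jaw":0.088,"tx":0.0246,"ty":-0.024,"tz":0,"ax":0,"ay":0,"az":0},{"jaw":0.088,"tx":0.0246,"ty":-0.024,"tz":0,"ax":0,"ay":0,"az":0},{"jaw":0.088,"tx":0.0246,"ty":-0.024,"tz":0,"ax":0,"ay":0,"az":0}]'
python3 -m creep '[{"jaw":0.088,"tx":0,"ty":0,"tz":0.0156,"ax":0,"ay":0,"az":5.8},{"jaw":0.088,"tx":0,"ty":0,"tz":0.0156,"ax":0,"ay":0,"az":5.8},{"jaw":0.088,"tx":0,"ty":0,"tz":0.0156,"ax":0,"ay":0,"az":5.8},{"jaw":0.088,"tx":0,"ty":0,"tz":0.0156,"ax":0,"ay":0,"az":5.8},{"jaw":0.088,"tx":0,"ty":0,"tz":0.0156,"ax":0,"ay":0,"az":5.8},{"jaw":0.088,"tx":0,"ty":0,"tz":0.0156,"ax":0,"ay":0,"az":5.8},{"jaw":0.088,"tx":0,"ty":0,"tz":0.0156,"ax":0,"ay":0,"az":5.8},{"jaw":0.088,"tx":0,"ty":0,"tz":0.0156,"ax":0,"ay":0,"az":5.6}]'
cat >> h.py <<'E'
def wpts(d,mask):
    c=cams.calibration('wrist'); f=192/np.tan(np.radians(c['fov_y'])/2)
    v,u=np.nonzero(mask&(d>0)); z=d[v,u]; dx,dy=u-c['cx'],v-c['cy']; rr=np.hypot(dx,dy)+1e-9; k=np.tan(rr/f)/rr
    P=np.c_[dx*k*z,dy*k*z,z]; T=np.linalg.inv(np.array(c['extrinsics'])); return P@T[:3,:3].T+T[:3,3]
E
python3 - <<'E'
from h import *
plan([587.1,121.5,175],64.8)
p,d=cams.camera('wrist'); save('w2',p)
for r in finder.regions_of('wrist','large_stone_center')[:1]:
    P=wpts(d,r['region']); T=P[abs(P[:,2]-24)<6]; print(r['conf'],np.round(r['extent']),len(T),np.median(P[:,2]))
    if len(T)>5: print(cv2.minAreaRect(T[:,:2].astype(np.float32)))
E
```

```text
clock: 2.13
eef_pos: [471.8, -128.1, 405.1]
ee_rot: [0.983, 0.182, 0.0, 0.0]
force: [0.4, -0.0, -0.6]
finger_gap: 87.8
clock: 2.8
eef_pos: [586.8, 121.8, 404.9]
ee_rot: [0.983, 0.183, 0.0, 0.0]
force: [1.0, -0.4, -0.2]
finger_gap: 87.7
clock: 3.47
eef_pos: [586.4, 120.1, 279.4]
ee_rot: [0.975, -0.22, 0.0, -0.0]
force: [-0.1, 0.0, 0.3]
finger_gap: 87.6
t 3.47 tcp [586.4 120.1 279.4] F [-0.1  0.   0.3] gap 87.6 q [0.16 0.23 1.89 0.   1.02 2.18]
tool shift mm [  0.   -1.6 104.4]
turn deg [ -0.    0.  179.7]
turn deg [-0.  -0.  -0.3]
```

View pics/w2.png

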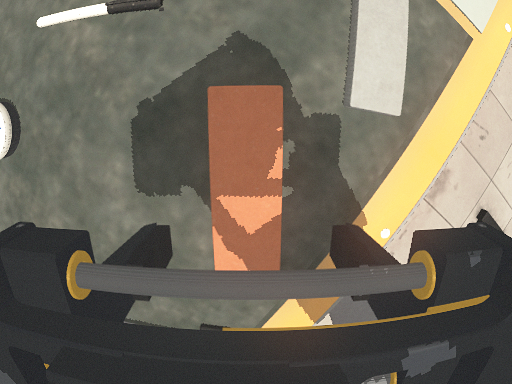

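Wrist view: the stone spans columns 208–283, centred between the fingers (150–350), and the small stone is clear at upper right. Next: descend and grip.

```bash
python3 -m creep '[{"jaw":0.088,"tx":0,"ty":-0.001,"tz":0.016,"ax":0,"ay":0,"az":0},{"jaw":0.088,"tx":0,"ty":0,"tz":0.016,"ax":0,"ay":0,"az":0},{"jaw":0.088,"tx":0,"ty":0,"tz":0.016,"ax":0,"ay":0,"az":0},{"jaw":0.088,"tx":0,"ty":0,"tz":0.016,"ax":0,"ay":0,"az":0},{"jaw":0.088,"tx":0,"ty":0,"tz":0.016,"ax":0,"ay":0,"az":0},{"jaw":0.088,"tx":0,"ty":0,"tz":0.016,"ax":0,"ay":0,"az":0},{"jaw":0.088,"tx":0,"ty":0,"tz":0.009,"ax":0,"ay":0,"az":0},{"jaw":0.088,"tx":0,"ty":0,"tz":0.004,"ax":0,"ay":0,"az":0}]'
python3 -m creep '[{"jaw":0.05,"tx":0,"ty":0,"tz":0,"ax":0,"ay":0,"az":0},{"jaw":0.05,"tx":0,"ty":0,"tz":0,"ax":0,"ay":0,"az":0},{"jaw":0.05,"tx":0,"ty":0,"tz":0,"ax":0,"ay":0,"az":0},{"jaw":0.05,"tx":0,"ty":0,"tz":0,"ax":0,"ay":0,"az":0},{"jaw":0.05,"tx":0,"ty":0,"tz":0,"ax":0,"ay":0,"az":0},{"jaw":0.05,"tx":0,"ty":0,"tz":0,"ax":0,"ay":0,"az":0},{"jaw":0.05,"tx":0,"ty":0,"tz":0,"ax":0,"ay":0,"az":0},{"jaw":0.05,"tx":0,"ty":0,"tz":0,"ax":0,"ay":0,"az":0}]' 45
```

```text
clock: 4.23
eef_pos: [586.5, 120.9, 170.2]
ee_rot: [0.976, -0.217, -0.001, 0.0]
force: [0.9, -0.9, -1.0]
finger_gap: 88.3
clock: 4.9
eef_pos: [587.6, 121.4, 172.2]
ee_rot: [0.976, -0.218, 0.001, -0.001]
force: [1.4, 2.4, 6.6]
finger_gap: 59.8
```

```bash
python3 -m creep '[{"jaw":0.05,"tx":0,"ty":0,"tz":-0.01,"ax":0,"ay":0,"az":0},{"jaw":0.05,"tx":0,"ty":0,"tz":-0.015,"ax":0,"ay":0,"az":0},{"jaw":0.05,"tx":0,"ty":0,"tz":-0.015,"ax":0,"ay":0,"az":0},{"jaw":0.05,"tx":0,"ty":0,"tz":-0.015,"ax":0,"ay":0,"az":0},{"jaw":0.05,"tx":0,"ty":0,"tz":-0.015,"ax":0,"ay":0,"az":0},{"jaw":0.05,"tx":0,"ty":0,"tz":-0.015,"ax":0,"ay":0,"az":0},{"jaw":0.05,"tx":0,"ty":0,"tz":-0.01,"ax":0,"ay":0,"az":0},{"jaw":0.05,"tx":0,"ty":0,"tz":-0.005,"ax":0,"ay":0,"az":0}]'
python3 -m creep '[{"jaw":0.05,"tx":0,"ty":0,"tz":0,"ax":0,"ay":0,"az":-3},{"jaw":0.05,"tx":0,"ty":0,"tz":0,"ax":0,"ay":0,"az":-5},{"jaw":0.05,"tx":0,"ty":0,"tz":0,"ax":0,"ay":0,"az":-5},{"jaw":0.05,"tx":0,"ty":0,"tz":0,"ax":0,"ay":0,"az":-6},{"jaw":0.05,"tx":0,"ty":0,"tz":0,"ax":0,"ay":0,"az":-6},{"jaw":0.05,"tx":0,"ty":0,"tz":0,"ax":0,"ay":0,"az":-6},{"jaw":0.05,"tx":0,"ty":0,"tz":0,"ax":0,"ay":0,"az":-6},{"jaw":0.05,"tx":0,"ty":0,"tz":0,"ax":0,"ay":0,"az":-6}]'
python3 -m creep '[{"jaw":0.05,"tx":0,"ty":0,"tz":0,"ax":0,"ay":0,"az":-6},{"jaw":0.05,"tx":0,"ty":0,"tz":0,"ax":0,"ay":0,"az":-6},{"jaw":0.05,"tx":0,"ty":0,"tz":0,"ax":0,"ay":0,"az":-6},{"jaw":0.05,"tx":0,"ty":0,"tz":0,"ax":0,"ay":0,"az":-6},{"jaw":0.05,"tx":0,"ty":0,"tz":0,"ax":0,"ay":0,"az":-6},{"jaw":0.05,"tx":0,"ty":0,"tz":0,"ax":0,"ay":0,"az":-5},{"jaw":0.05,"tx":0,"ty":0,"tz":0,"ax":0,"ay":0,"az":-3},{"jaw":0.05,"tx":0,"ty":0,"tz":0,"ax":0,"ay":0,"az":-2}]'
python3 - <<'E'
from h import *
# base origin ~ (485.5,332.7), axis 57.3 ; hover with stone centre at base x=-5
a=np.radians(57.3); ax=np.array([np.cos(a),np.sin(a)]); o=np.array([485.5,332.7])
plan([*(o-5*ax),272],147.3)
p,d=cams.camera('top'); save('t3',p); 
for r in finder.regions_of('top','large_stone_center')[:1]:
    P=pts('top',d,r['region']); print(r['conf'],np.percentile(P[:,2],[5,50,95]))
E
```

```text
clock: 5.57
eef_pos: [586.2, 120.7, 271.3]
ee_rot: [0.976, -0.218, -0.0, 0.0]
force: [0.4, -0.5, -5.9]
finger_gap: 59.5
clock: 6.23
eef_pos: [585.7, 120.6, 269.2]
ee_rot: [0.988, 0.157, -0.002, 0.0]
force: [0.1, 0.6, -5.9]
finger_gap: 59.8
clock: 6.9
eef_pos: [585.7, 120.7, 269.2]
ee_rot: [0.875, 0.485, -0.002, -0.001]
force: [0.9, 0.1, -7.4]
finger_gap: 59.5
t 6.9 tcp [585.7 120.7 269.2] F [ 0.9  0.1 -7.4] gap 59.5 q [ 0.16  0.24  1.9  -0.    1.01  0.72]
tool shift mm [ 121.6 -197.5   -2.6]
turn deg [  -0.2   -0.2 -179.3]
turn deg [-0.2  0.2  0.7]
0.86 [117.00640216 120.53333675 123.53297808]
```

```bash
python3 -m creep '[{"jaw":0.05,"tx":0.01,"ty":-0.0165,"tz":0,"ax":0,"ay":0,"az":0.7},{"jaw":0.05,"tx":0.0166,"ty":-0.027,"tz":0,"ax":0,"ay":0,"az":0},{"jaw":0.05,"tx":0.0166,"ty":-0.027,"tz":0,"ax":0,"ay":0,"az":0},{"jaw":0.05,"tx":0.0166,"ty":-0.027,"tz":0,"ax":0,"ay":0,"az":0},{"jaw":0.05,"tx":0.0166,"ty":-0.027,"tz":0,"ax":0,"ay":0,"az":0},{"jaw":0.05,"tx":0.0166,"ty":-0.027,"tz":0,"ax":0,"ay":0,"az":0},{"jaw":0.05,"tx":0.0166,"ty":-0.027,"tz":0,"ax":0,"ay":0,"az":0},{"jaw":0.05,"tx":0.012,"ty":-0.019,"tz":0,"ax":0,"ay":0,"az":0}]'
python3 - <<'E'
from h import *
a=np.radians(57.3); ax=np.array([np.cos(a),np.sin(a)]); o=np.array([485.5,332.7])
plan([*(o-3*ax),195],147.3)
n=np.array([-ax[1],ax[0]])
p,d=cams.camera('wrist'); p2,d2=cams.camera('top'); 
def fit(name,P,lo,hi):
    T=P[(P[:,2]>lo)&(P[:,2]<hi)]
    if len(T)<10: print(name,len(T)); return
    L=(T[:,:2]-o)@np.c_[ax,n]; print(name,len(T),'long',np.percentile(L[:,0],[1,50,99]).round(1),'lat',np.percentile(L[:,1],[1,50,99]).round(1),'z',np.median(T[:,2]).round(1))
    rc=cv2.minAreaRect(T[:,:2].astype(np.float32)); print('  ',np.round(rc[1],1),round(rc[2],1))
for cam,dd,f in(('wrist',d,wpts),('top',d2,lambda D,m:pts('top',D,m))):
    for nm,lo,hi in(('large_stone_center',105,140),('stone_base',12,23),('stone_base',34,44)):
        for r in finder.regions_of(cam,nm)[:1]: fit(cam+nm+' %.2f'%r['conf'],f(dd,r['region']),lo,hi)
save('w4',np.vstack([p,p2])[:,:,:]); im=cv2.imread('pics/w4.png'); cv2.imwrite('pics/w4.png',cv2.resize(im,None,fx=.78,fy=.78))
E
```

```text
clock: 7.67
eef_pos: [484.9, 331.9, 270.0]
ee_rot: [0.878, 0.478, -0.001, -0.0]
force: [0.5, 0.2, -6.9]
finger_gap: 60.0
t 7.67 tcp [484.9 331.9 270. ] F [ 0.5  0.2 -6.9] gap 60.0 q [0.56 0.22 1.92 0.   1.   1.13]
tool shift mm [-1.9  0.2 75. ]
turn deg [1.000e-01 1.000e-01 1.798e+02]
turn deg [-0.1  0.1 -0.2]
wristlarge_stone_center 0.93 29852 long [-44.2  38.7  86.5] lat [-29.6  -0.6  28.1] z 122.1
   [135.5  65.3] 57.2
wriststone_base 0.57 291 long [105.  109.2 111.3] lat [-37.  -18.4  32.5] z 18.3
   [ 6.6 72. ] 57.1
wriststone_base 0.57 3379 long [104.4 121.  134.4] lat [-38.1  -3.1  32.6] z 38.3
   [33.2 74.4] 57.2
toplarge_stone_center 0.94 893 long [-92.7 -64.2 -21.3] lat [-27.6  -4.5  29.8] z 121.3
   [73.3 59.2] 56.4
topstone_base 0.79 624 long [-136.  -109.8  -20.2] lat [-32.4  -4.6  29.2] z 17.6
   [129.7  72.5] 23.1
topstone_base 0.79 0
```

View pics/w4.png

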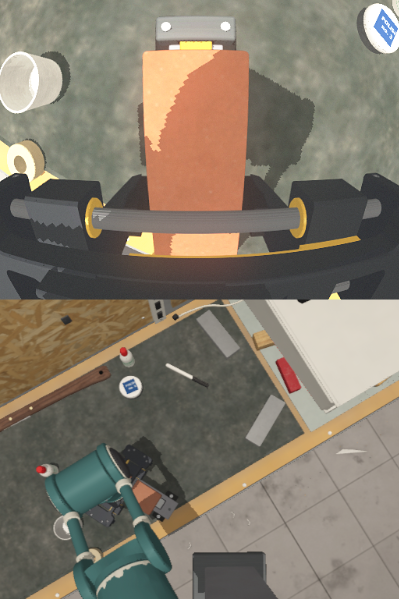

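Wrist view: the stone (columns 143–248) is in line with the stop block (157–237) and the brass ejector sits just ahead of its front end at row 45. The top view shows the small stone where it was. Next I lower it, with small corrections back and sideways.

```bash
python3 -m creep '[{"jaw":0.05,"tx":-0.002,"ty":0.0015,"tz":0.009,"ax":0,"ay":0,"az":0},{"jaw":0.05,"tx":0,"ty":0,"tz":0.013,"ax":0,"ay":0,"az":0},{"jaw":0.05,"tx":0,"ty":0,"tz":0.013,"ax":0,"ay":0,"az":0},{"jaw":0.05,"tx":0,"ty":0,"tz":0.012,"ax":0,"ay":0,"az":0},{"jaw":0.05,"tx":0,"ty":0,"tz":0.01,"ax":0,"ay":0,"az":0},{"jaw":0.05,"tx":0,"ty":0,"tz":0.008,"ax":0,"ay":0,"az":0},{"jaw":0.05,"tx":0,"ty":0,"tz":0.006,"ax":0,"ay":0,"az":0},{"jaw":0.05,"tx":0,"ty":0,"tz":0.004,"ax":0,"ay":0,"az":0}]'
python3 -m creep '[{"jaw":0.05,"tx":0,"ty":0,"tz":0.001,"ax":0,"ay":0,"az":0},{"jaw":0.05,"tx":0,"ty":0,"tz":0.001,"ax":0,"ay":0,"az":0},{"jaw":0.05,"tx":0,"ty":0,"tz":0.001,"ax":0,"ay":0,"az":0},{"jaw":0.05,"tx":0,"ty":0,"tz":0.001,"ax":0,"ay":0,"az":0},{"jaw":0.05,"tx":0,"ty":0,"tz":0.001,"ax":0,"ay":0,"az":0},{"jaw":0.05,"tx":0,"ty":0,"tz":0,"ax":0,"ay":0,"az":0},{"jaw":0.05,"tx":0,"ty":0,"tz":0,"ax":0,"ay":0,"az":0},{"jaw":0.05,"tx":0,"ty":0,"tz":0,"ax":0,"ay":0,"az":0}]'
```

```text
clock: 8.73
eef_pos: [486.5, 327.5, 194.8]
ee_rot: [0.878, 0.478, -0.001, 0.0]
force: [-1.1, -0.9, -1.8]
finger_gap: 59.1
clock: 9.4
eef_pos: [487.1, 327.9, 191.2]
ee_rot: [0.878, 0.478, 0.001, -0.0]
force: [0.6, 0.5, -4.3]
finger_gap: 59.7
```

```bash
python3 -m creep '[{"jaw":0.05,"tx":0,"ty":0,"tz":0.001,"ax":0,"ay":0,"az":0},{"jaw":0.05,"tx":0,"ty":0,"tz":0.001,"ax":0,"ay":0,"az":0},{"jaw":0.05,"tx":0,"ty":0,"tz":0,"ax":0,"ay":0,"az":0},{"jaw":0.05,"tx":0,"ty":0,"tz":0,"ax":0,"ay":0,"az":0},{"jaw":0.05,"tx":0.002,"ty":0,"tz":0,"ax":0,"ay":0,"az":0},{"jaw":0.05,"tx":0.002,"ty":0,"tz":0,"ax":0,"ay":0,"az":0},{"jaw":0.05,"tx":0.002,"ty":0,"tz":0,"ax":0,"ay":0,"az":0},{"jaw":0.05,"tx":0.002,"ty":0,"tz":0,"ax":0,"ay":0,"az":0}]'
python3 - <<'E'
from h import *
a=np.radians(57.3); ax=np.array([np.cos(a),np.sin(a)]); o=np.array([485.5,332.7])
plan([*(o+20*ax),190],147.3)
p,d=cams.camera('wrist'); n=np.array([-ax[1],ax[0]])
for nm,lo,hi in(('large_stone_center',25,60),('stone_base',34,44)):
    for r in finder.regions_of('wrist',nm)[:1]:
        P=wpts(d,r['region']);P=P[(P[:,2]>lo)&(P[:,2]<hi)]; L=(P[:,:2]-o)@np.c_[ax,n]; print(nm,np.percentile(L[:,0],[1,50,99]).round(1),np.percentile(L[:,1],[1,99]).round(1),np.median(P[:,2]))
s,ds=cams.camera('scene'); x=[r['extent'] for r in finder.regions_of('scene','stone_base')[:1]]; print(x)
l,t,r,b=[int(v) for v in x[0]] if x else (151,247,296,322)
save('s5',np.vstack([cv2.resize(p,(512,384))[0:270],cv2.resize(s[max(t-50,0):b+15,max(0,l-40):r+60],(512,300))]))
E
```

```text
clock: 10.07
eef_pos: [491.0, 333.5, 190.2]
ee_rot: [0.878, 0.478, -0.001, 0.001]
force: [-4.9, -7.6, 10.5]
finger_gap: 59.7
t 10.07 tcp [491.  333.5 190.2] F [-4.9 -7.6 10.5] gap 59.7 q [ 0.56  0.33  1.95 -0.    0.86  1.13]
tool shift mm [16.3 -4.2  0.1]
turn deg [  0.3   0.  179.9]
turn deg [-0.   0.2 -0.1]
large_stone_center [-39.2  44.1  91.7] [-33.4  24.4] 42.40886673231393
stone_base [102.4 117.1 125.1] [-35.8  35. ] 38.22715476384758
[]
```

View pics/s5.png

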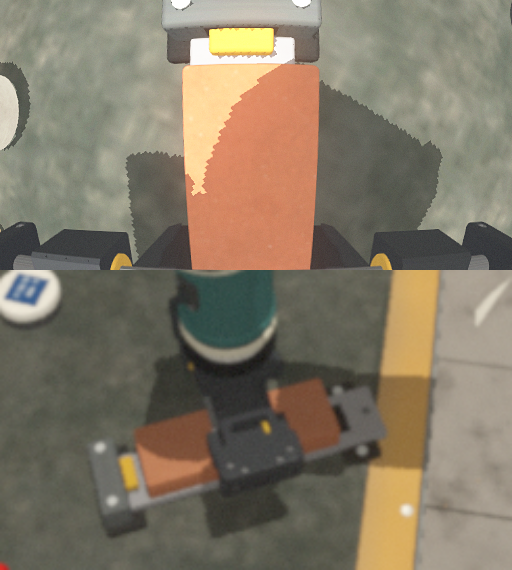

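Wrist crop: the stone's front edge is at row 66, with about 5 mm to the ejector (row 54). The stone's centre (column 251) is about 4 mm right of the ejector's (241). The scene crop shows the stone flat on the bed. I'll push on, easing the downforce and correcting sideways.

```bash
python3 -m creep '[{"jaw":0.05,"tx":0.001,"ty":-0.001,"tz":-0.001,"ax":0,"ay":0,"az":0},{"jaw":0.05,"tx":0.002,"ty":-0.001,"tz":0,"ax":0,"ay":0,"az":0},{"jaw":0.05,"tx":0.002,"ty":-0.001,"tz":0,"ax":0,"ay":0,"az":0},{"jaw":0.05,"tx":0.002,"ty":-0.001,"tz":0,"ax":0,"ay":0,"az":0},{"jaw":0.05,"tx":0.002,"ty":0,"tz":0,"ax":0,"ay":0,"az":0},{"jaw":0.05,"tx":0.002,"ty":0,"tz":0,"ax":0,"ay":0,"az":0},{"jaw":0.05,"tx":0.002,"ty":0,"tz":0,"ax":0,"ay":0,"az":0},{"jaw":0.05,"tx":0.002,"ty":0,"tz":0,"ax":0,"ay":0,"az":0}]'
python3 -m creep '[{"jaw":0.05,"tx":0.0015,"ty":0,"tz":0,"ax":0,"ay":0,"az":0},{"jaw":0.05,"tx":0,"ty":0,"tz":0,"ax":0,"ay":0,"az":0},{"jaw":0.05,"tx":0,"ty":0,"tz":0,"ax":0,"ay":0,"az":0},{"jaw":0.05,"tx":0,"ty":0,"tz":0,"ax":0,"ay":0,"az":0},{"jaw":0.05,"tx":0,"ty":0,"tz":0,"ax":0,"ay":0,"az":0},{"jaw":0.05,"tx":0,"ty":0,"tz":0,"ax":0,"ay":0,"az":0},{"jaw":0.05,"tx":0,"ty":0,"tz":0,"ax":0,"ay":0,"az":0},{"jaw":0.05,"tx":0,"ty":0,"tz":0,"ax":0,"ay":0,"az":0}]'
python3 - <<'E'
from h import *
a=np.radians(57.3); ax=np.array([np.cos(a),np.sin(a)]); o=np.array([485.5,332.7])
plan([*(o+20*ax),190],147.3); F=ctrl.get_state()['force']; print('F along',F[:2]@ax)
p,d=cams.camera('wrist'); n=np.array([-ax[1],ax[0]])
for nm,lo,hi in(('large_stone_center',25,60),('stone_base',34,44)):
    for r in finder.regions_of('wrist',nm)[:1]:
        P=wpts(d,r['region']);P=P[(P[:,2]>lo)&(P[:,2]<hi)]; L=(P[:,:2]-o)@np.c_[ax,n]; print(nm,np.percentile(L[:,0],[1,50,99]).round(1),np.percentile(L[:,1],[1,99]).round(1),np.median(P[:,2]))
s,ds=cams.camera('scene')
for r in finder.regions_of('scene','catch')[:1]: P=pts('scene',ds,r['region']); print('catch',r['conf'],r['extent'],np.percentile(P[:,2],[50,90,98]))
save('s6',np.vstack([p[0:270],cv2.resize(s[215:335,130:335],(512,300))]))
E
```

```text
clock: 10.98
eef_pos: [495.0, 346.4, 190.1]
ee_rot: [0.878, 0.478, -0.004, 0.002]
force: [-7.4, -19.6, 16.5]
finger_gap: 59.6
clock: 11.65
eef_pos: [495.8, 347.6, 190.2]
ee_rot: [0.878, 0.478, -0.004, 0.002]
force: [-6.1, -17.6, 13.9]
finger_gap: 59.6
t 11.65 tcp [495.8 347.6 190.2] F [ -6.1 -17.6  13.9] gap 59.6 q [ 0.57  0.35  1.92 -0.    0.87  1.15]
tool shift mm [ 1.9 -0.6  0.2]
turn deg [  0.8   0.  179.8]
turn deg [-0.   0.5 -0.2]
F along -18.157984795448606
large_stone_center [-26.2  57.3 104.4] [-29.5  27.8] 42.34352171937306
stone_base [110.4 122.2 135.3] [-35.7  35.2] 38.27804127998132
catch 0.68 [263.7, 262.4, 276.8, 275.3] [23.16656479 26.61217865 39.16715031]
```

View pics/s6.png

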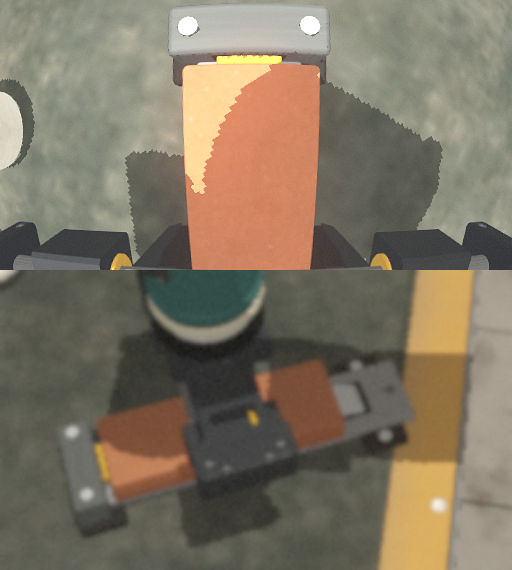

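Wrist crop: a few millimetres of the ejector still show (rows 55–66), so the stone is about 5 mm short of the stop. The catch is beginning to show at the rear (348,400). I'll push further with less downforce and a firmer grip.

```bash
python3 -m creep '[{"jaw":0.05,"tx":0,"ty":0,"tz":-0.001,"ax":0,"ay":0,"az":0},{"jaw":0.05,"tx":0.0015,"ty":0,"tz":0,"ax":0,"ay":0,"az":0},{"jaw":0.05,"tx":0.0015,"ty":0,"tz":0,"ax":0,"ay":0,"az":0},{"jaw":0.05,"tx":0.0015,"ty":0,"tz":0,"ax":0,"ay":0,"az":0},{"jaw":0.05,"tx":0.0015,"ty":0,"tz":0,"ax":0,"ay":0,"az":0},{"jaw":0.05,"tx":0,"ty":0,"tz":0,"ax":0,"ay":0,"az":0},{"jaw":0.05,"tx":0,"ty":0,"tz":0,"ax":0,"ay":0,"az":0},{"jaw":0.05,"tx":0,"ty":0,"tz":0,"ax":0,"ay":0,"az":0}]' 60
python3 - <<'E'
from h import *
a=np.radians(57.3); ax=np.array([np.cos(a),np.sin(a)]); o=np.array([485.5,332.7])
plan([*(o+20*ax),190],147.3); F=ctrl.get_state()['force']; print('F along',F[:2]@ax)
p,d=cams.camera('wrist'); n=np.array([-ax[1],ax[0]]); save('w7',p[:270])
for nm,lo,hi in(('large_stone_center',25,60),('stone_base',34,44)):
    for r in finder.regions_of('wrist',nm)[:1]:
        P=wpts(d,r['region']);P=P[(P[:,2]>lo)&(P[:,2]<hi)]; L=(P[:,:2]-o)@np.c_[ax,n]; print(nm,np.percentile(L[:,0],[1,50,99]).round(1),np.percentile(L[:,1],[1,99]).round(1),np.median(P[:,2]))
E
```

```text
clock: 12.57
eef_pos: [498.7, 352.2, 190.2]
ee_rot: [0.878, 0.478, -0.005, 0.002]
force: [-5.6, -18.2, 10.2]
finger_gap: 59.6
t 12.57 tcp [498.7 352.2 190.2] F [ -5.6 -18.2  10.2] gap 59.6 q [ 0.58  0.36  1.91 -0.    0.88  1.15]
tool shift mm [-3.5 -0.6  0.2]
turn deg [1.000e+00 1.000e-01 1.798e+02]
turn deg [-0.1  0.6 -0.2]
F along -18.353714681469498
large_stone_center [-21.2  62.4 109.5] [-29.7  27.8] 42.343017929598005
stone_base [111.7 122.9 135.4] [-35.5  35.1] 38.314486225905085
```

```bash
python3 -m creep '[{"jaw":0.05,"tx":0.001,"ty":0,"tz":0,"ax":0,"ay":0,"az":0},{"jaw":0.05,"tx":0.001,"ty":0,"tz":0,"ax":0,"ay":0,"az":0},{"jaw":0.05,"tx":0.001,"ty":0,"tz":0,"ax":0,"ay":0,"az":0},{"jaw":0.05,"tx":0,"ty":0,"tz":0,"ax":0,"ay":0,"az":0},{"jaw":0.05,"tx":0,"ty":0,"tz":0,"ax":0,"ay":0,"az":0},{"jaw":0.05,"tx":0,"ty":0,"tz":0,"ax":0,"ay":0,"az":0},{"jaw":0.05,"tx":0,"ty":0,"tz":0,"ax":0,"ay":0,"az":0},{"jaw":0.05,"tx":0,"ty":0,"tz":0,"ax":0,"ay":0,"az":0}]' 60
python3 - <<'E'
from h import *
a=np.radians(57.3); ax=np.array([np.cos(a),np.sin(a)]); o=np.array([485.5,332.7])
plan([*(o+20*ax),190],147.3); F=ctrl.get_state()['force']; print('F along',F[:2]@ax)
p,d=cams.camera('wrist'); n=np.array([-ax[1],ax[0]]); s,ds=cams.camera('scene')
for nm,lo,hi in(('large_stone_center',25,60),('stone_base',34,44)):
    for r in finder.regions_of('wrist',nm)[:1]:
        P=wpts(d,r['region']);P=P[(P[:,2]>lo)&(P[:,2]<hi)]; L=(P[:,:2]-o)@np.c_[ax,n]; print(nm,np.percentile(L[:,0],[1,50,99]).round(1),np.percentile(L[:,1],[1,99]).round(1),np.median(P[:,2]))
for r in finder.regions_of('scene','catch')[:1]: P=pts('scene',ds,r['region']); print('catch',r['conf'],r['extent'],np.percentile(P[:,2],[50,90,98]))
save('s8',np.vstack([p[0:270],cv2.resize(s[215:335,130:335],(512,300))]))
E
```

```text
clock: 13.38
eef_pos: [499.4, 352.9, 190.2]
ee_rot: [0.878, 0.478, -0.008, 0.003]
force: [-10.3, -26.4, 17.7]
finger_gap: 59.5
t 13.38 tcp [499.4 352.9 190.2] F [-10.3 -26.4  17.7] gap 59.5 q [ 0.58  0.36  1.91 -0.01  0.89  1.15]
tool shift mm [-4.5 -0.7  0.2]
turn deg [1.500e+00 1.000e-01 1.798e+02]
turn deg [-0.1  1.  -0.2]
F along -27.810869085388795
large_stone_center [-21.5  62.4 109.6] [-29.7  28. ] 42.32387017760896
stone_base [111.5 122.8 135.3] [-35.6  35.3] 38.30017131282308
catch 0.51 [261.8, 261.5, 278.9, 274.3] [24.00511276 27.81131662 29.10345447]
```

View pics/s8.png

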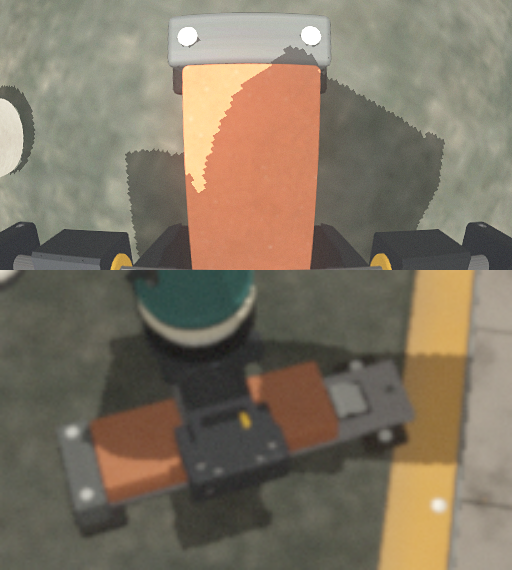

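Wrist crop: the stone is flush against the stop, no brass shows, and the force rose without motion. The scene crop shows the catch clear of the stone's rear end at (350,400). I'll hold longer, check again, then release.

```bash
for i in 1 2; do python3 -m creep '[{"jaw":0.05,"tx":0,"ty":0,"tz":0,"ax":0,"ay":0,"az":0},{"jaw":0.05,"tx":0,"ty":0,"tz":0,"ax":0,"ay":0,"az":0},{"jaw":0.05,"tx":0,"ty":0,"tz":0,"ax":0,"ay":0,"az":0},{"jaw":0.05,"tx":0,"ty":0,"tz":0,"ax":0,"ay":0,"az":0},{"jaw":0.05,"tx":0,"ty":0,"tz":0,"ax":0,"ay":0,"az":0},{"jaw":0.05,"tx":0,"ty":0,"tz":0,"ax":0,"ay":0,"az":0},{"jaw":0.05,"tx":0,"ty":0,"tz":0,"ax":0,"ay":0,"az":0},{"jaw":0.05,"tx":0,"ty":0,"tz":0,"ax":0,"ay":0,"az":0}]' 60 | tail -2; done
python3 - <<'E'
from h import *
s,ds=cams.camera('scene')
for r in finder.regions_of('scene','catch')[:1]: P=pts('scene',ds,r['region']); print('catch',r['conf'],r['extent'],np.percentile(P[:,2],[10,50,90,98]))
E
```

```text
force: [-10.7, -26.4, 17.4]
finger_gap: 59.5
force: [-10.7, -26.4, 18.5]
finger_gap: 59.7
catch 0.59 [260.2, 261.3, 276.5, 274.8] [18.70713337 23.47770023 27.33664684 28.76331662]
```

The catch top reads about 28 mm, the same as when free at the start. Now ease the downforce, open and back off upward.

```bash
python3 -m creep '[{"jaw":0.05,"tx":0,"ty":0,"tz":-0.001,"ax":0,"ay":0,"az":0},{"jaw":0.05,"tx":0,"ty":0,"tz":-0.001,"ax":0,"ay":0,"az":0},{"jaw":0.088,"tx":0,"ty":0,"tz":0,"ax":0,"ay":0,"az":0},{"jaw":0.088,"tx":0,"ty":0,"tz":0,"ax":0,"ay":0,"az":0},{"jaw":0.088,"tx":0,"ty":0,"tz":0,"ax":0,"ay":0,"az":0},{"jaw":0.088,"tx":0,"ty":0,"tz":0,"ax":0,"ay":0,"az":0},{"jaw":0.088,"tx":0,"ty":0,"tz":0,"ax":0,"ay":0,"az":0},{"jaw":0.088,"tx":0,"ty":0,"tz":0,"ax":0,"ay":0,"az":0}]'
python3 -m creep '[{"jaw":0.088,"tx":0,"ty":0,"tz":0,"ax":0,"ay":0,"az":0},{"jaw":0.088,"tx":0,"ty":0,"tz":-0.005,"ax":0,"ay":0,"az":0},{"jaw":0.088,"tx":0,"ty":0,"tz":-0.015,"ax":0,"ay":0,"az":0},{"jaw":0.088,"tx":0,"ty":0,"tz":-0.02,"ax":0,"ay":0,"az":0},{"jaw":0.088,"tx":0,"ty":0,"tz":-0.02,"ax":0,"ay":0,"az":0},{"jaw":0.088,"tx":0,"ty":0,"tz":-0.02,"ax":0,"ay":0,"az":0},{"jaw":0.088,"tx":0,"ty":0,"tz":-0.02,"ax":0,"ay":0,"az":0},{"jaw":0.088,"tx":0,"ty":0,"tz":-0.02,"ax":0,"ay":0,"az":0}]'
python3 -m creep '[{"jaw":0.088,"tx":0,"ty":0.03,"tz":-0.005,"ax":0,"ay":0,"az":0},{"jaw":0.088,"tx":0,"ty":0.035,"tz":-0.005,"ax":0,"ay":0,"az":0},{"jaw":0.088,"tx":0,"ty":0.035,"tz":-0.005,"ax":0,"ay":0,"az":0},{"jaw":0.088,"tx":0,"ty":0.035,"tz":-0.005,"ax":0,"ay":0,"az":0},{"jaw":0.088,"tx":0,"ty":0.035,"tz":-0.005,"ax":0,"ay":0,"az":0},{"jaw":0.088,"tx":0,"ty":0.035,"tz":-0.005,"ax":0,"ay":0,"az":0},{"jaw":0.088,"tx":0,"ty":0.035,"tz":-0.005,"ax":0,"ay":0,"az":0},{"jaw":0.088,"tx":0,"ty":0.02,"tz":0,"ax":0,"ay":0,"az":0}]'
python3 - <<'E'
from h import *
ims=[]
for cam in ('scene','top'):
    s,d=cams.camera(cam); ims.append(s)
    for n in('large_stone_center','small_stone_center','catch'):
        for r in finder.regions_of(cam,n)[:1]:
            P=pts(cam,d,r['region']); zt=np.percentile(P[:,2],90); T=P[abs(P[:,2]-zt)<5]; rc=cv2.minAreaRect(T[:,:2].astype(np.float32))
            print(cam,n,round(r['conf'],2),zt.round(1),np.round(rc[0],1),np.round(rc[1],1),round(rc[2],1))
save('f',np.vstack([cv2.resize(ims[0][215:335,130:335],(500,293)),cv2.resize(ims[1][170:300,90:312],(500,293))]))
E
```

```text
clock: 15.73
eef_pos: [501.9, 358.7, 193.2]
ee_rot: [0.878, 0.478, 0.001, -0.0]
force: [0.8, 0.5, 0.4]
finger_gap: 88.3
clock: 16.4
eef_pos: [501.6, 358.0, 314.3]
ee_rot: [0.878, 0.478, 0.0, -0.0]
force: [-0.2, -0.1, -0.2]
finger_gap: 88.2
clock: 17.07
eef_pos: [722.9, 214.5, 349.8]
ee_rot: [0.879, 0.477, 0.002, 0.001]
force: [-0.3, 0.5, -0.1]
finger_gap: 87.6
scene large_stone_center 0.56 43.7 [493.  344.5] [179.8  62.2] 56.8
scene small_stone_center 0.96 21.2 [668.1 -44.8] [ 50.8 151.4] 58.5
scene catch 0.52 27.8 [439.  260.8] [13.9 26.4] 56.7
top large_stone_center 0.62 43.8 [493.6 341.7] [179.4  59.5] 57.2
top small_stone_center 0.87 21.8 [669.6 -48.1] [ 48.4 149.9] 58.0
top catch 0.65 29.0 [438.6 262.7] [14.6 20.3] 62.2
```

View pics/f.png

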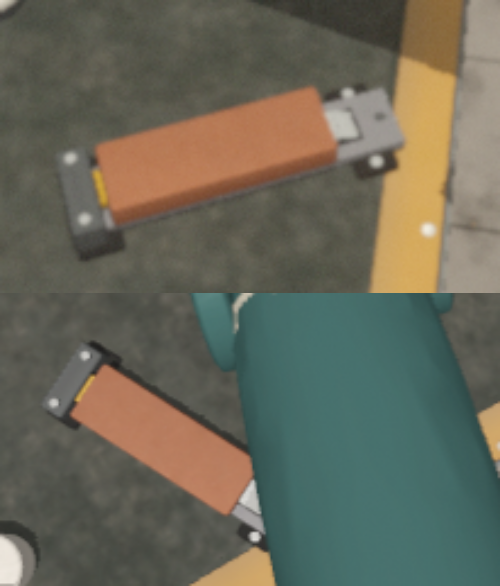

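Final view: the stone lies along the bed, a strip of the ejector shows at (100,187) and the raised catch is against its rear end at (342,125). It sits about 13 mm from the base origin, and the small stone hasn't moved. Handing in.

```bash
python3 -c "
from cell import ctrl
print(ctrl.close_job())"
```

```text
the job is handed in; nothing more can be done
None
```

The large whetstone is locked in on the bed between the stop and the raised catch, and I handed the job in at about 17.5 s of the 42 s allowed. No verdict was reported.

**What I did:** I gripped the stone across its width, turned it about 82° and laid it on the bed. I then pushed it forward until the push force rose from 18 to 28 N without further motion. I held it there for about 2 s, then released and backed the arm away.

**Last checks:**
- **At the stop:** no brass ejector was visible, and the catch top read about 28 mm, the same as when free at the start.
- **After release:** the stone's centre is about 13 mm from the base origin towards the stop. It is flat, with its top at about 43 mm, and within 1° of the bed axis. It is sitting back on the catch, whose top reads 28–29 mm.
- **Small stone:** its position before and after agrees to about 1 mm.
- **Robot:** it was clear of everything, with about 0 N on the tool.

**Disagreements and failures:** The cameras differed by 2–3 mm on where the base lies, both sideways and lengthwise; force contact settled the lengthwise position, and the sideways error is well inside the tolerance. My first four moves were refused because keys were missing, so nothing moved. The finder missed the base once in the scene picture.

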